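Hook the blue parts tote forward

ROBOT

A 6-joint arm with a two-finger parallel gripper is mounted at the origin on the work surface. World frame = base frame: x ahead of the robot, y to its left, z up, the work surface at z = 0. Lengths are in m, angles in rad, forces in N, time in s.
With the tool pointing down it reaches from about 0.375 to 0.9 m from the base axis. Payload 3.1 kg.
Tool frame: the origin (TCP) lies on the centre line of the jaws, within the pads' length; the fingertips stand 19 mm ahead of it and the grasp point (between the pads) is the TCP; z points along the fingers, y is the line along which they close (so a half turn about z gives the same grasp; the last joint's range is limited). The gripper opens to 85 mm and grips with 20 to 120 N. Pads are 22 mm wide; open, the fingers measure 114 mm over their backs; the gripper's body (76 mm by 85 mm) begins 54 mm behind the grasp point. The pads swing forward as they close: fully open they stand 13 mm farther back than shut.
Start: joints at [1.113, 0.527, 1.433, -0, 1.181, -0.178], TCP at [0.172, 0.601, 0.25] pointing down, gripper open.
Joint ranges: [-3.08, 3.08], [-0.75, 2.2], [0.22, 2.44], [-1.43, 4.57], [0, 2.65], [-2.85, 2.85]. Speed limits (rad/s): [2.79, 2.79, 3.14, 3.14, 3.14, 3.14].

INTERFACE

Orientations are given as a unit quaternion [x, y, z, w].
In Python, from station import manip gives the robot as it stands.
- The arm moves only by the tool servo_tool, never from a script. Its argument "rows" is a list that holds one entry, the list of rows, each a list of 7 numbers: the turn, a rotation vector about the tool's x, y, z in degrees, then the shift along the tool's x, y, z in m, then the gripper command: -1 is shut, 1 is fully open, values between are in proportion. In form: [[[wx, wy, wz, tx, ty, tz, jaw], ...]]. A call has 1 to 8 rows; each row shifts and turns the commanded pose from where the row before left it, along the tool's axes as they then stand; what a row does not reach is not made up. A row lasts 1/12 s, in which the tool goes at most 41.7 mm and 7.16 degrees, less where a joint would pass 70% of its speed; a pose out of reach is approached as far as the arm can. A call is refused whole if a number of a shift passes 0.0417 or a number of a turn 7.16, either way. A call with a gripper value outside its range is refused whole. The fingers move at their own pace and stop on an object; "squeeze" is the grip in N (left out, the last holds). Time passes only in rows, so rows that do not move let the fingers close. It gives the time, the measured TCP pose, the force, the opening and the grip force at its end, in the units of the state.
- manip.sense(): the state, without advancing time (a new reading comes with each control period).
- manip.snapshot(name): name is "side" or "top"; returns the picture (480x640x3 uint8, blue, green, red); there is no depth.
- manip.camera_info(name): a dict with "K" (3x3 intrinsics, pixels), "camera_from_world" (4x4, takes a point from world to camera coordinates). Camera axes: x right, y down, z forward; pixel columns grow to the right and rows downward; lengths in m; the calibration is good to about 2 mm. A picture is of the moment at which its call begins. camera_info takes no time and is no camera call.
- manip.sign_off(): hands the job in; it is judged then, once.
The state is a dict: "t": time; "q": joint angles; "qd": joint speeds; "tau": joint torques, N m; "tcp_pos": TCP position; "tool_rot": TCP orientation; "force": force on the tool from outside, world axes, zero at the start; "ft_torque": the same for the moment, N m; "finger_gap": opening from 0.0 (shut) to 1.0 (fully open); "gripper_force": force on a finger pad.
Only numpy, scipy, OpenCV 4.12 (cv2) and the standard library are available. Lean on these libraries where they do the work, as an engineer would, in place of code of your own. Each camera call takes 0.05 s, during which the arm holds its last target. There are 200 camera calls.

TASK

The blue parts tote sits too deep under the wire shelf to reach by hand: pick up the red-handled hook, put its blade down behind the tote's front wall and gently drag the tote forward until you feel it bear snug and square against the rubber bumpers of the yellow stop strip, with about 5 N on them and no hard shove. Only the hook may touch the tote, and the grey tote and the yellow multimeter stay where they are. Then unhook and set the hook gently back on the black rubber mat, resting on its handle as it was.

Things in the scene. Friction and masses are not known exactly. Their poses are not given: they have to be found in the camera images.
- hook: Pull hook, 220 g. Red handle block 100 (x) x 26 (y) x 42 high; grip it from above across its width. Origin: centre of the handle's underside; x points to the blade. Steel shaft 10 wide, from x 50 to 170, underside 30 above origin level, top 38. From its end hangs a blade 5 thick (x 165 to 170), 26 wide, lower edge 8 above origin level, 22 below the shaft. Stands on its handle, blade in the air
- hook_tip (a point): middle of the hook blade's lower edge, at x = 167.5, y = 0, z = 8 mm in the hook's own frame
- tote: Blue open tote 180 deep (x) x 118 wide x 70 high, walls 4, 0.48 to 0.75 kg, with green boards. Origin: centre of underside; -x is its front, towards the robot. Behind the front wall (x -90 to -86) is an empty pocket 40 deep (to x -46), 110 wide; then a divider 60 high. Slides (2 to 6 N) on the deck between rails, about 5 play on each side; may start a little crooked
- tote_lip (a point): middle of the top edge of the blue tote's front wall, 70 above the tote's underside
- grey_tote: Grey tote of the same shape, with coils in it, in the other bay. Leave alone. Origin: centre of its underside
- shelf: Low fixed shelf. Origin: middle of the deck's front edge at table level; x points into the shelf, away from the robot. Deck 300 deep x 294 wide, top 12 up. Rails 12 wide, 22 high on it at y 0 and +-141 make two bays centred at y +-70.5. Over x 40 to 292 a wire roof, underside 160 up, on corner posts at y +-141. The blue tote may be in either bay
- stop: Yellow steel strip 8 thick, 268 wide, 30 high, fixed across the deck near its front. Origin: middle of its inner (+x) face, at deck level; x points into the shelf, square to it. Two black rubber bumpers 18 across per bay, 18 up, stand out of the inner face, all alike, by 3 to 13: set differently each time, not measured. A tote coming forward meets them; they are as good as rigid
- mat: Black rubber mat 280 (x) x 110 (y) x 3 thick, fixed on the table to the left or right; origin: centre of its underside. The hook starts on it, its x roughly along the mat's x
- meter: Yellow multimeter 170 x 85 x 40. Bystander, leave alone; origin: its underside's centre
There are look-alikes about, which are no part of the job. Leave any purple look-alike of the hook alone.

How it is judged:
On the way, in this order (a step that is already met when the one before it is completed fails the run):
1. the hook is picked up off the mat (z of hook in the frame of mat above 0.03 m), for 0.1 s.
2. the hook draws the tote forward: the hook bears on the tote and the tote has come at least 30 mm (contact force between hook and tote above 0.5 N and distance of tote from where it was at the start of the episode above 0.03 m), for 0.1 s.
3. the hook holds the tote firmly against the stop's bumpers (over 3 N) (contact force between tote and stop above 3 N and contact force between hook and tote above 1 N), for 0.25 s.
At the end, for the whole second after the job is handed in: Blue tote flat on the deck, its lip point (2 mm behind the front face) within 18 mm of the strip's inner face (up at its bumpers), square to it within 0.025 rad; hook level on its handle on the mat, handle centre inside the mat's outline, blade at most 10 mm beyond it; all at rest (x of tote_lip in the frame of stop below 0.018 m and angle between the x axis of tote and the x axis of stop, either way round below 0.025 rad and angle between tote's own z axis and vertical below 0.03 rad and linear speed of each of tote, hook below 0.01 m/s and z of hook in the frame of mat below 0.008 m and angle between hook's own z axis and vertical below 0.06 rad and x of hook in the frame of mat between -0.14 and 0.14 m and y of hook in the frame of mat between -0.055 and 0.055 m and x of hook_tip in the frame of mat between -0.15 and 0.15 m and y of hook_tip in the frame of mat between -0.065 and 0.065 m); the robot touches nothing.
It fails at once if the hook loads the tote with more than 20 N, or the tote is driven against the stop's bumpers with more than 12 N (contact force between hook and tote above 20 N or contact force between tote and stop above 12 N).
It fails at once if the tote is tipped by more than 0.12 rad (angle between tote's own z axis and vertical above 0.12 rad).
It fails at once if fingers or arm touch the blue tote (contact force between any of the fingers, the arm and tote above 0.3 N).
It fails at once if the grey tote is moved by more than 8 mm or the multimeter by more than 15 mm (distance of grey_tote from where it was at the start of the episode above 0.008 m or distance of meter from where it was at the start of the episode above 0.015 m).
It fails at once if the hook is dropped: it moves faster than 0.5 m/s while the fingers do not touch it (contact force between the fingers and hook below 0.1 N and linear speed of hook above 0.5 m/s).
It also fails if it takes over 72 s, if anything falls off the work surface, if the arm or the gripper's body presses on something with over 40 N, if the wrist force passes 120 N, or if a joint passes its speed limit or range.

## Working session

There is one attempt and no reset: what is moved stays moved. The work goes in short steps, Python scripts to look and compute and a tool call to move; the robot and the scene stay as the last step left them, time stands still between calls to the robot, and variables do not carry over. Pictures are saved under pics/ and viewed, at most 10 in all, crops included, and the job is handed in when it is done.

Besides the shell and the picture viewer there is one more tool, called after "Request:" by a JSON object that holds its "op" and its "data", one argument or row to a line. servo_tool: Moves the arm, as the interface text tells. Its arguments: {"type":"object","properties":{"rows":{"type":"array","items":{"type":"array","items":{"type":"array","items":{"type":"number"}}}},"squeeze":{"type":"number"}},"required":["rows"]}

```bash
mkdir -p pics
cat > h.py <<'E'
import numpy as np, cv2
from station import manip
from scipy.spatial.transform import Rotation as R
def ray(cam,u,v):
    i=manip.camera_info(cam);K=np.array(i["K"]);T=np.array(i["camera_from_world"])
    d=T[:3,:3].T@np.linalg.solve(K,[u,v,1.]);c=-T[:3,:3].T@T[:3,3];return c,d
def onz(cam,u,v,z):
    c,d=ray(cam,u,v);return c+d*(z-c[2])/d[2]
def proj(cam,p):
    i=manip.camera_info(cam);T=np.array(i["camera_from_world"]);q=np.array(i["K"])@(T[:3,:3]@np.array(p)+T[:3,3]);return q[:2]/q[2]
E
python3 - <<'E'
from h import *
for n in("top","side"):
    im=manip.snapshot(n);cv2.imwrite(f"pics/{n}0.png",im);c,d=ray(n,320,240);print(n,c,d)
s=manip.sense();print(s["t"],s["tcp_pos"],s["tool_rot"],s["force"],s["finger_gap"])
E
```

```text
top [ 0.30151313 -0.01283692  1.43769906] [ 0.16073171 -0.00347698 -0.98706356]
side [ 0.27743527 -0.98533633  0.99847853] [ 0.16577604  0.70864358 -0.68596367]
0.1 [0.17170701 0.60031459 0.24942587] [ 1.38954096e-01  9.90298322e-01 -9.49888378e-04 -3.02006233e-04] [-1.22866392  0.56654382 -0.62368164] 1.002213780356807
```

View pics/top0.png

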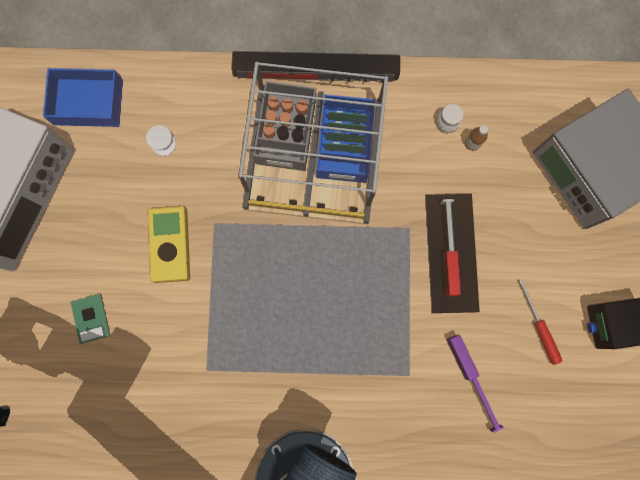

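View pics/side0.png

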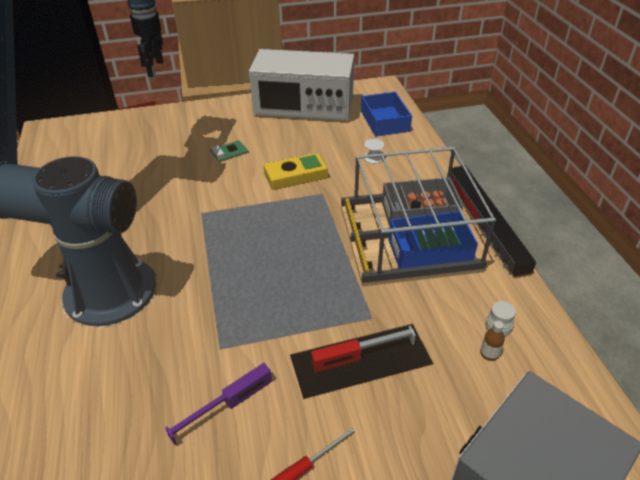

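The top view shows the red-handled hook on the black mat, with its handle at (453,273) and blade at (448,203). The blue tote is in the right bay (345,140), with its front near row 178. The yellow stop strip runs from (248,206) to (364,215), and the multimeter is at (168,243).

```bash
cat > m.py <<'E'
from h import *
def mask(im,lo,hi,roi):
    m=cv2.inRange(cv2.cvtColor(im,cv2.COLOR_BGR2HSV),lo,hi);o=np.zeros_like(m);x0,y0,x1,y1=roi;o[y0:y1,x0:x1]=m[y0:y1,x0:x1];return o
def rect(m):
    c=max(cv2.findContours(m,0,2)[0],key=cv2.contourArea);return cv2.minAreaRect(c),c
def quad(cam,m,z):
    r,_=rect(m);return np.array([onz(cam,*p,z) for p in cv2.boxPoints(r)])
E
python3 - <<'E'
from m import *
np.set_printoptions(precision=4,suppress=True)
im=cv2.imread("pics/top0.png")
red=mask(im,(0,150,90),(8,255,255),(425,190,480,315)); q=quad("top",red,.045);print("handle",q[:,:2],q.mean(0))
blk=mask(im,(0,0,0),(180,255,50),(420,185,485,320));q=quad("top",blk,.003);print("mat",q[:,:2],q.mean(0))
st=mask(im,(0,0,110),(180,60,255),(430,195,465,252));q=quad("top",st,.041);print("steel",q[:,:2],q.mean(0))
y=mask(im,(20,130,90),(35,255,255),(235,190,380,225));q=quad("top",y,.042);print("stop",q[:,:2],q.mean(0))
b=mask(im,(105,120,50),(125,255,255),(305,85,385,190));q=quad("top",b,.082);print("tote",q[:,:2],q.mean(0))
cv2.imwrite("pics/c1.png",cv2.resize(im[55:230,230:400],None,fx=3.4,fy=3.4,interpolation=cv2.INTER_CUBIC))
c2=cv2.imread("pics/side0.png")[140:400,280:540];cv2.imwrite("pics/c2.png",cv2.resize(c2,None,fx=2.3,fy=2.3,interpolation=cv2.INTER_CUBIC))
E
```

```text
handle [[ 0.51   -0.3025]
 [ 0.5114 -0.3323]
 [ 0.4117 -0.3334]
 [ 0.4102 -0.304 ]] [ 0.4608 -0.318   0.045 ]
mat [[ 0.4485 -0.3038]
 [ 0.4485 -0.3038]
 [ 0.4485 -0.3038]
 [ 0.4485 -0.3038]] [ 0.4485 -0.3038  0.003 ]
steel [[ 0.6311 -0.2977]
 [ 0.6316 -0.3206]
 [ 0.5133 -0.3193]
 [ 0.5128 -0.2967]] [ 0.5722 -0.3086  0.041 ]
stop [[ 0.6069  0.1501]
 [ 0.6202  0.1492]
 [ 0.5945 -0.1175]
 [ 0.5813 -0.1161]] [0.6007 0.0164 0.042 ]
tote [[ 0.6806 -0.0047]
 [ 0.7097 -0.0078]
 [ 0.6973 -0.1174]
 [ 0.6682 -0.114 ]] [ 0.6889 -0.061   0.082 ]
```

View pics/c1.png

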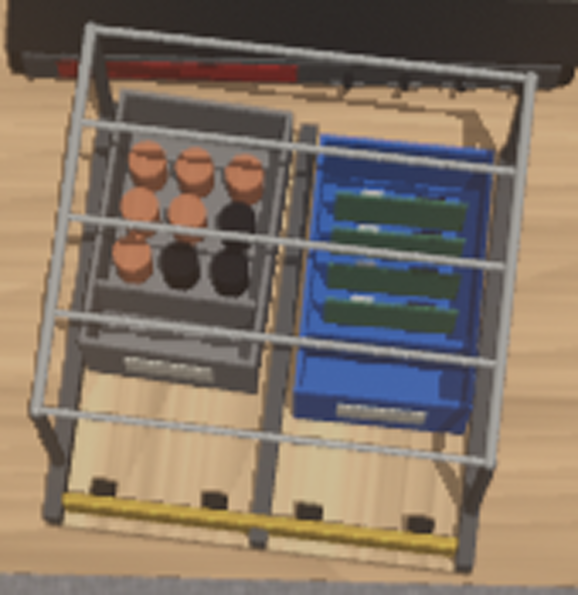

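View pics/c2.png

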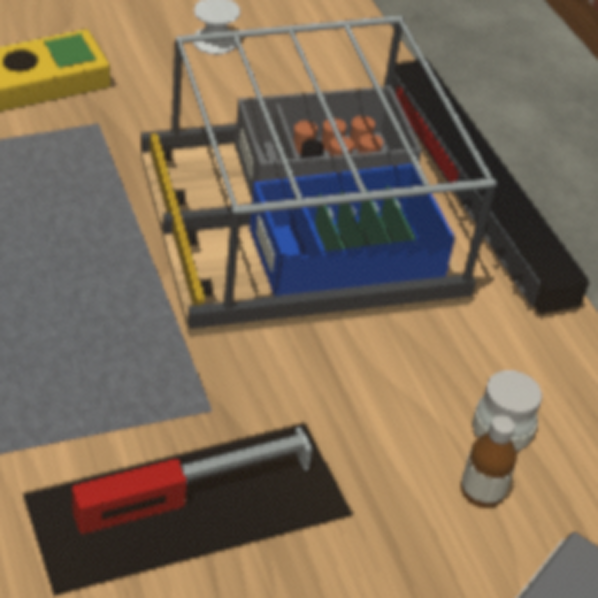

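The crops show the blue tote's front wall foot from crop (293,418) to (463,432), with the empty pocket behind it. The bumpers stand on the strip and the hook lies on the right-hand mat with its blade away from the robot.

```bash
cat > d.py <<'E'
from h import *
import sys
def delta(p,yaw):
    """tool-frame shift to world p, and turn about tool z so that tool -x points along yaw"""
    s=manip.sense();Q=R.from_quat(s["tool_rot"]);x=-Q.as_matrix()[:,0]
    dy=np.degrees(yaw-np.arctan2(x[1],x[0]));e=np.array(p)-s["tcp_pos"]
    Qn=R.from_euler('z',yaw).as_matrix()@np.diag([-1,1,-1.]);rv=R.from_matrix(Q.as_matrix().T@Qn).as_rotvec(degrees=True)
    print("t",round(s["t"],2),"tcp",np.round(s["tcp_pos"],4),"turn",np.round(rv,2),"shift now axes",np.round(Q.inv().apply(e),4),"after turn",np.round(Qn.T@e,4),"F",np.round(s["force"],2),"gap",round(s["finger_gap"],3))
if __name__=="__main__":
    a=[float(v) for v in sys.argv[1:]];delta(a[:3],a[3])
E
python3 - <<'E'
from m import *
np.set_printoptions(precision=4,suppress=True)
im=cv2.imread("pics/top0.png")
red=mask(im,(0,150,90),(8,255,255),(425,190,480,315))
L=[];
for r in range(256,292):
    c=np.where(red[r])[0]
    if len(c): L.append(onz("top",c.max()+.5,r,.045))
L=np.array(L);k=np.polyfit(L[:,0],L[:,1],1);print("handle -y edge slope",k[0],"y at .462",np.polyval(k,.462))
g=cv2.cvtColor(im,cv2.COLOR_BGR2GRAY);d=((im.max(2)<70)*255).astype(np.uint8);o=np.zeros_like(d);o[185:320,415:490]=d[185:320,415:490]
o=cv2.morphologyEx(o,cv2.MORPH_CLOSE,np.ones((25,25)));q=quad("top",o,.003);print("mat",q[:,:2],q.mean(0)[:2])
b=mask(im,(105,120,40),(125,255,255),(305,85,385,190));P=[]
for c in range(320,364):
    r=np.where(b[:,c])[0];P.append(onz("top",c,r.max()+.5,.012))
P=np.array(P);k=np.polyfit(P[:,1],P[:,0],1);print("tote foot",P[0],P[-1],"yaw",-np.arctan(k[0]))
for c in (325,335,350,360):
  print(c,[tuple(im[r,c]) for r in range(162,184,2)])
E
python3 d.py 0.45 0.25 0.25 0.05; python3 d.py 0.462 -0.318 0.15 0.05
```

```text
handle -y edge slope 0.06091309302879529 y at .462 -0.33135297040215683
mat [[ 0.6485 -0.2637]
 [ 0.6576 -0.3732]
 [ 0.3794 -0.3845]
 [ 0.3706 -0.2782]] [ 0.514  -0.3249]
tote foot [ 0.6999 -0.014   0.012 ] [ 0.6926 -0.1156  0.012 ] yaw -0.06689149800815393
325 [(np.uint8(170), np.uint8(101), np.uint8(67)), (np.uint8(171), np.uint8(102), np.uint8(69)), (np.uint8(170), np.uint8(101), np.uint8(68)), (np.uint8(170), np.uint8(101), np.uint8(68)), (np.uint8(158), np.uint8(94), np.uint8(65)), (np.uint8(95), np.uint8(62), np.uint8(55)), (np.uint8(95), np.uint8(62), np.uint8(55)), (np.uint8(95), np.uint8(62), np.uint8(55)), (np.uint8(96), np.uint8(67), np.uint8(60)), (np.uint8(147), np.uint8(187), np.uint8(205)), (np.uint8(147), np.uint8(187), np.uint8(205))]
335 [(np.uint8(159), np.uint8(94), np.uint8(64)), (np.uint8(170), np.uint8(101), np.uint8(67)), (np.uint8(170), np.uint8(101), np.uint8(68)), (np.uint8(170), np.uint8(101), np.uint8(68)), (np.uint8(170), np.uint8(102), np.uint8(68)), (np.uint8(116), np.uint8(71), np.uint8(57)), (np.uint8(152), np.uint8(154), np.uint8(155)), (np.uint8(10
[... 828 characters left out ...]
t8(105), np.uint8(67), np.uint8(58)), (np.uint8(106), np.uint8(67), np.uint8(58)), (np.uint8(135), np.uint8(81), np.uint8(62)), (np.uint8(128), np.uint8(78), np.uint8(62)), (np.uint8(95), np.uint8(63), np.uint8(58)), (np.uint8(95), np.uint8(63), np.uint8(58)), (np.uint8(77), np.uint8(56), np.uint8(56)), (np.uint8(79), np.uint8(86), np.uint8(101))]
t 0.1 tcp [0.1717 0.6003 0.2494] turn [ -0.11  -0.04 -18.84] shift now axes [-3.640e-01 -2.602e-01 -2.000e-04] after turn [-0.2604 -0.3638 -0.0006] F [-1.23  0.57 -0.62] gap 1.002
t 0.1 tcp [0.1717 0.6003 0.2494] turn [ -0.11  -0.04 -18.84] shift now axes [-0.5318 -0.8028  0.1008] after turn [-0.244  -0.9317  0.0994] F [-1.23  0.57 -0.62] gap 1.002
```

Request:
{"op": "servo_tool", "data": {
  "rows": [
    [[0,0,-6.5,-0.03,-0.026,0,1],[0,0,-6.5,-0.028,-0.028,0,1],[0,0,-6.5,-0.026,-0.03,0,1],[0,0,0,-0.025,-0.032,0,1],[0,0,0,-0.025,-0.032,0,1],[0,0,0,-0.025,-0.032,0,1],[0,0,0,-0.025,-0.032,0,1],[0,0,0,-0.025,-0.032,0,1]]
  ]
}}

```text
t: 0.77
tcp_pos: [0.3763, 0.3503, 0.2501]
tool_rot: [-0.031, 1.0, -0.0, -0.0]
force: [0.0, -0.3, -0.8]
finger_gap: 1.0
gripper_force: 0.0
```

Request:
{"op": "servo_tool", "data": {
  "rows": [
    [[0,0,0,-0.02,-0.035,0,1],[0,0,0,-0.01,-0.04,0,1],[0,0,0,0,-0.041,0,1],[0,0,0,0,-0.041,0,1],[0,0,0,0,-0.041,0,1],[0,0,0,0,-0.041,0,1],[0,0,0,0,-0.041,0,1],[0,0,0,0,-0.041,0,1]]
  ]
}}

```text
t: 1.43
tcp_pos: [0.4248, 0.0317, 0.2502]
tool_rot: [-0.031, 1.0, 0.0, -0.0]
force: [1.4, 0.4, 0.1]
finger_gap: 0.999
gripper_force: 0.0
```

```bash
python3 d.py 0.462 -0.3184 0.12 0.061; python3 -c "
from h import *
for u,v in((325,171),(335,171.8),(350,173.5)):print(onz('top',u,v,.082))"
```

```text
t 1.43 tcp [0.4248 0.0317 0.2502] turn [ 0.01 -0.02  0.04] shift now axes [-0.0156 -0.3517  0.1302] after turn [-0.0158 -0.3517  0.1302] F [1.38 0.41 0.13] gap 0.999
[ 0.67948488 -0.02521191  0.082     ]
[ 0.67816576 -0.04769349  0.082     ]
[ 0.6750319  -0.08140977  0.082     ]
```

Request:
{"op": "servo_tool", "data": {
  "rows": [
    [[0,0,0,-0.002,-0.041,0,1],[0,0,0,-0.002,-0.041,0,1],[0,0,0,-0.002,-0.041,0,1],[0,0,0,-0.002,-0.041,0,1],[0,0,0,-0.002,-0.041,0,1],[0,0,0,-0.002,-0.041,0.004,1],[0,0,0,-0.002,-0.038,0.016,1],[0,0,0,-0.001,-0.034,0.022,1]]
  ]
}}

```text
t: 2.1
tcp_pos: [0.461, -0.2868, 0.2092]
tool_rot: [-0.03, 1.0, -0.002, 0.002]
force: [0.1, -0.3, 0.4]
finger_gap: 0.999
gripper_force: 0.0
```

Request:
{"op": "servo_tool", "data": {
  "rows": [
    [[0,0,0,0,-0.02,0.03,1],[0,0,0,0,-0.01,0.03,1],[0,0,0,0,-0.003,0.02,1],[0,0,0,0,0,0.008,1],[0,0,0,0,0,0,1]]
  ]
}}

```text
t: 2.52
tcp_pos: [0.4605, -0.3148, 0.118]
tool_rot: [-0.03, 1.0, 0.002, -0.002]
force: [-0.3, 0.0, 0.2]
finger_gap: 0.997
gripper_force: 0.0
```

```bash
python3 d.py 0.462 -0.3184 0.030 0.061
python3 - <<'E'
from h import *
im=manip.snapshot("side");cv2.imwrite("pics/g.png",cv2.resize(im[250:470,200:500],None,fx=2,fy=2))
E
```

```text
t 2.52 tcp [ 0.4605 -0.3148  0.118 ] turn [ 0.26 -0.22 -0.  ] shift now axes [-0.0016 -0.0041  0.0879] after turn [-0.0013 -0.0037  0.088 ] F [-0.31  0.04  0.22] gap 0.997
```

View pics/g.png

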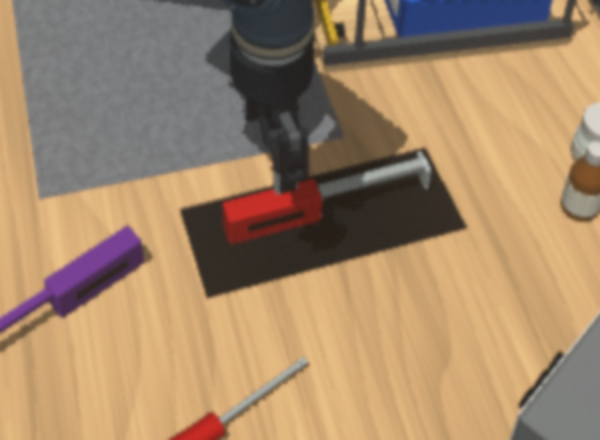

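The gripper stands over the red handle at about (285,190) in the crop, in line with it, so I'm descending to grasp.

Request:
{"op": "servo_tool", "data": {
  "rows": [
    [[0,0,0,-0.001,-0.003,0.03,1],[0,0,0,0,0,0.03,1],[0,0,0,0,0,0.02,1],[0,0,0,0,0,0.008,1],[0,0,0,0,0,0,1],[0,0,0,0,0,0,1]]
  ]
}}

```text
t: 3.07
tcp_pos: [0.464, -0.3191, 0.0336]
tool_rot: [-0.031, 1.0, -0.001, 0.001]
force: [-0.2, 0.5, -0.3]
finger_gap: 0.999
gripper_force: 0.0
```

Request:
{"op": "servo_tool", "data": {
  "rows": [
    [[0,0,0,0,0,0,-1],[0,0,0,0,0,0,-1],[0,0,0,0,0,0,-1],[0,0,0,0,0,0,-1],[0,0,0,0,0,0,-1],[0,0,0,0,0,0,-1],[0,0,0,0,0,0,-1],[0,0,0,0,0,0,-1]]
  ],
  "squeeze": 70
}}

```text
t: 3.73
tcp_pos: [0.4636, -0.3196, 0.0332]
tool_rot: [-0.031, 1.0, -0.001, 0.001]
force: [-0.1, 0.1, 6.3]
finger_gap: 0.296
gripper_force: 70.0
```

```bash
python3 d.py 0.462 -0.3184 0.030 0.061
```

```text
t 3.73 tcp [ 0.4636 -0.3196  0.0332] turn [-0.09  0.07  0.03] shift now axes [0.0016 0.0013 0.0032] after turn [0.0015 0.0013 0.0032] F [-0.06  0.11  6.35] gap 0.296
```

Request:
{"op": "servo_tool", "data": {
  "rows": [
    [[0,0,0,0,0,-0.01,-1],[0,0,0,0,0,-0.025,-1],[0,0,0,0,0,-0.03,-1],[0,0,0,0.01,0,-0.02,-1],[0,0,0,0.025,0.005,0,-1],[0,0,0,0.02,0.025,0,-1],[0,0,0,0.01,0.03,0,-1],[0,0,0,0,0.03,0,-1]]
  ]
}}

```text
t: 4.4
tcp_pos: [0.3896, -0.2313, 0.1175]
tool_rot: [-0.029, 1.0, 0.001, -0.001]
force: [0.2, 0.5, -2.2]
finger_gap: 0.291
gripper_force: 69.2
```

Request:
{"op": "servo_tool", "data": {
  "rows": [
    [[0,0,3,0,0.03,0,-1],[0,0,3,0,0.03,0,-1],[0,0,3,0,0.03,0,-1],[0,0,0,0,0.03,0,-1],[0,0,0,0,0.03,0,-1],[0,0,0,0,0.03,0,-1],[0,0,0,0,0,0,-1],[0,0,0,0,0,0,-1]]
  ]
}}

```text
t: 5.07
tcp_pos: [0.3998, -0.0519, 0.1175]
tool_rot: [0.046, 0.999, 0.0, -0.001]
force: [0.7, 0.3, -3.0]
finger_gap: 0.294
gripper_force: 69.4
```

```bash
python3 d.py 0.4015 -0.035 0.120 -0.096
python3 - <<'E'
from h import *
im=manip.snapshot("top");cv2.imwrite("pics/t2.png",cv2.resize(im[70:310,220:400],None,fx=2.5,fy=2.5,interpolation=2))
im=manip.snapshot("side");cv2.imwrite("pics/s2.png",cv2.resize(im[140:400,220:520],None,fx=2.3,fy=2.3,interpolation=2))
E
```

```text
t 5.07 tcp [ 0.3998 -0.0519  0.1175] turn [ 0.02 -0.06  0.25] shift now axes [-0.0001  0.0169 -0.0025] after turn [-0.0001  0.0169 -0.0025] F [ 0.66  0.31 -2.96] gap 0.294
```

View pics/t2.png

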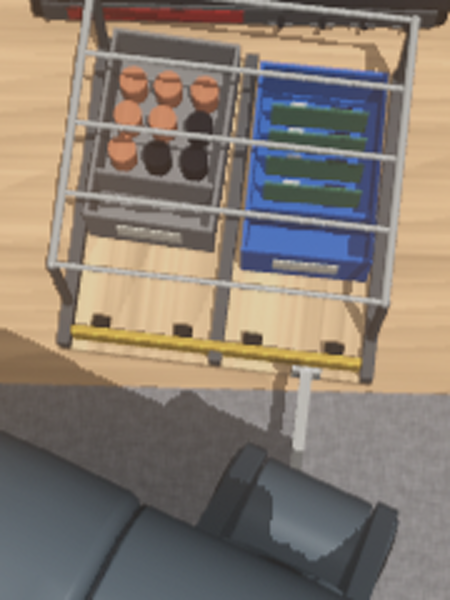

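The hook is held level in front of the strip, with its blade at crop (307,371) and shaft running back to (299,450). The tote's front is at crop row ~260-280.

Run:
```python
from m import *
im=manip.snapshot("top")
st=mask(im,(0,0,140),(180,45,255),(320,212,365,252));r,c=rect(st);print(r)
z=.1255
q=np.array([onz("top",*p,z) for p in cv2.boxPoints(r)]);print(q[:,:2].round(4))
S=[(np.where(st[k])[0].mean(),k) for k in range(224,248) if st[k].any()]
a,b=onz("top",*S[0],z),onz("top",*S[-1],z);print(S[0],S[-1],a,b,"yaw",np.arctan2(*(a-b)[1::-1]))
s=manip.sense();x=-R.from_quat(s["tool_rot"]).as_matrix()[:,0];print("expect tip",s["tcp_pos"]+.1675*x,"yaw",np.arctan2(x[1],x[0]))
# tote left/right top corners of front wall
b=mask(im,(105,100,50),(125,255,255),(305,85,385,190))
for r in (160,163,166,169):
    k=np.where(b[r])[0];print(r,k.min(),k.max(),onz("top",k.min(),r,.082)[:2],onz("top",k.max()+1,r,.082)[:2])
```

```text
((349.0, 233.5), (35.0, 30.0), 90.0)
[[ 0.5681 -0.0463]
 [ 0.5697 -0.1107]
 [ 0.4938 -0.1116]
 [ 0.4922 -0.0478]]
(np.float64(342.5), 224) (np.float64(348.8636363636364), 247) [ 0.55109284 -0.06486395  0.1255    ] [ 0.50157612 -0.07927842  0.1255    ] yaw 0.2832745572359724
expect tip [ 0.56763832 -0.07049229  0.11758864] yaw -0.09634456632090056
160 318 330 [ 0.70466189 -0.00889465] [ 0.70535478 -0.03816171]
163 317 368 [ 0.69762555 -0.00680975] [ 0.70039682 -0.12375351]
166 317 368 [ 0.6906536  -0.00697612] [ 0.69342531 -0.12382711]
169 317 368 [ 0.68369269 -0.00714224] [ 0.68646484 -0.12390059]
```

View pics/s2.png

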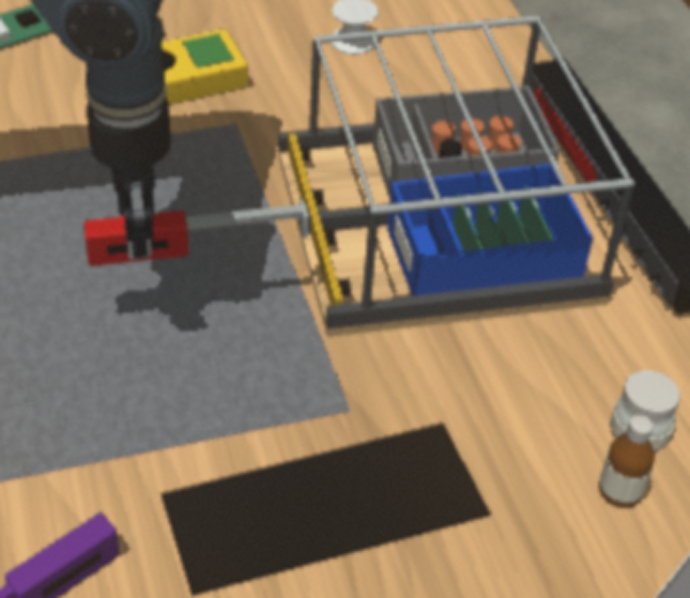

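The side view shows the hook held level, blade at crop (308,215), in front of the strip and above it. The mat is empty at (325,505).

```bash
python3 d.py 0.5353 -0.0489 0.120 -0.096
```

```text
t 5.22 tcp [ 0.4009 -0.0544  0.1174] turn [-0.02  0.05 -0.02] shift now axes [-0.1332  0.0184 -0.0024] after turn [-0.1332  0.0183 -0.0026] F [ 0.18 -0.16 -2.38] gap 0.297
```

Request:
{"op": "servo_tool", "data": {
  "rows": [
    [[0,0,0,0,0.009,0,-1],[0,0,0,-0.01,0.009,-0.002,-1],[0,0,0,-0.025,0,0,-1],[0,0,0,-0.03,0,0,-1],[0,0,0,-0.03,0,0,-1],[0,0,0,-0.025,0,0,-1],[0,0,0,-0.013,0,0,-1],[0,0,0,0,0,0,-1]]
  ]
}}

```text
t: 5.88
tcp_pos: [0.5387, -0.0499, 0.1195]
tool_rot: [0.049, 0.999, -0.001, 0.003]
force: [0.0, -0.1, -2.6]
finger_gap: 0.292
gripper_force: 69.5
```

Request:
{"op": "servo_tool", "data": {
  "rows": [
    [[0,0,0,0,0,0,-1],[0,0,0,0,0,0,-1]]
  ]
}}

```text
t: 6.05
tcp_pos: [0.5324, -0.0481, 0.1187]
tool_rot: [0.048, 0.999, 0.0, -0.002]
force: [-1.2, -0.3, -2.6]
finger_gap: 0.292
gripper_force: 69.5
```

```bash
python3 d.py 0.5353 -0.0489 0.088 -0.096
python3 - <<'E'
from h import *
im=manip.snapshot("top");a=cv2.resize(im[120:230,290:400],None,fx=3.6,fy=3.6,interpolation=2)
im=manip.snapshot("side");b=cv2.resize(im[180:290,340:450],None,fx=3.6,fy=3.6,interpolation=2)
cv2.imwrite("pics/ab.png",np.hstack([a,b]))
E
```

```text
t 6.05 tcp [ 0.5324 -0.0481  0.1187] turn [ 0.04 -0.22 -0.03] shift now axes [-0.0031 -0.0006  0.0307] after turn [-0.0029 -0.0006  0.0307] F [-1.22 -0.25 -2.56] gap 0.292
```

View pics/ab.png

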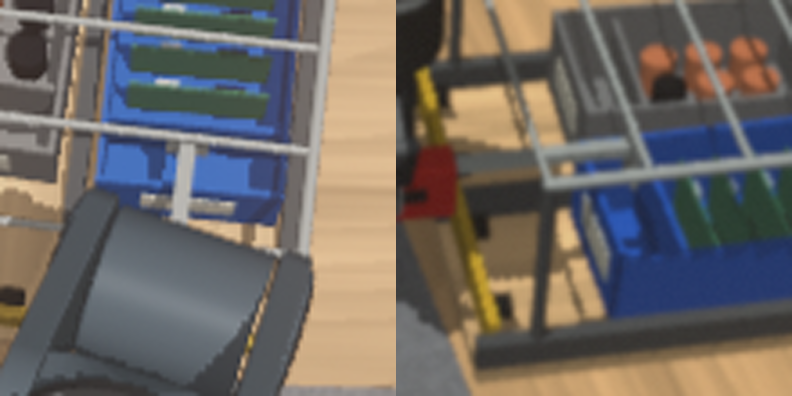

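The blade end is at left crop (187,138), under the first roof wire and over the pocket behind the front wall, near the tote's middle. I'm lowering it.

Request:
{"op": "servo_tool", "data": {
  "rows": [
    [[0,0,0,-0.001,0,0.005,-1],[0,0,0,0,0,0.008,-1],[0,0,0,0,0,0.008,-1],[0,0,0,0,0,0.006,-1],[0,0,0,0,0,0.003,-1],[0,0,0,0,0,0,-1],[0,0,0,0,0,0,-1]]
  ]
}}

```text
t: 6.73
tcp_pos: [0.5354, -0.0483, 0.0889]
tool_rot: [0.048, 0.999, 0.0, -0.0]
force: [0.4, 0.6, -3.4]
finger_gap: 0.291
gripper_force: 69.5
```

Request:
{"op": "servo_tool", "data": {
  "rows": [
    [[0,0,0,0.002,0,0,-1],[0,0,0,0.002,0,0,-1],[0,0,0,0.002,0,0,-1]]
  ]
}}

```text
t: 6.98
tcp_pos: [0.5295, -0.0478, 0.0896]
tool_rot: [0.048, 0.999, -0.0, 0.0]
force: [0.9, -1.3, -1.9]
finger_gap: 0.293
gripper_force: 69.5
```

Request:
{"op": "servo_tool", "data": {
  "rows": [
    [[0,0,0,0.002,0,0,-1],[0,0,0,0.002,0,0,-1],[0,0,0,0.002,0,0,-1]]
  ]
}}

```text
t: 7.23
tcp_pos: [0.5234, -0.0472, 0.0895]
tool_rot: [0.048, 0.999, -0.0, 0.0]
force: [-0.3, 0.7, -2.0]
finger_gap: 0.292
gripper_force: 69.5
```

Request:
{"op": "servo_tool", "data": {
  "rows": [
    [[0,0,0,0.002,0,0,-1],[0,0,0,0.002,0,0,-1],[0,0,0,0.002,0,0,-1],[0,0,0,0,0,0,-1]]
  ]
}}

```text
t: 7.57
tcp_pos: [0.5179, -0.0468, 0.0894]
tool_rot: [0.048, 0.999, -0.0, 0.001]
force: [1.4, -0.4, -2.3]
finger_gap: 0.292
gripper_force: 69.3
```

Request:
{"op": "servo_tool", "data": {
  "rows": [
    [[0,0,0,0.002,0,0,-1],[0,0,0,0.002,0,0,-1],[0,0,0,0.002,0,0,-1],[0,0,0,0,0,0,-1]]
  ]
}}

```text
t: 7.9
tcp_pos: [0.5115, -0.0461, 0.0894]
tool_rot: [0.048, 0.999, -0.0, 0.0]
force: [1.8, 0.7, -2.8]
finger_gap: 0.294
gripper_force: 69.4
```

Request:
{"op": "servo_tool", "data": {
  "rows": [
    [[0,0,0,0.002,0,0,-1],[0,0,0,0.002,0,0,-1],[0,0,0,0.002,0,0,-1],[0,0,0,0,0,0,-1]]
  ]
}}

```text
t: 8.23
tcp_pos: [0.5052, -0.0454, 0.0894]
tool_rot: [0.048, 0.999, 0.0, -0.0]
force: [1.7, 0.1, -1.6]
finger_gap: 0.296
gripper_force: 69.4
```

Request:
{"op": "servo_tool", "data": {
  "rows": [
    [[0,0,0,0.003,0,0,-1],[0,0,0,0.003,0,0,-1],[0,0,0,0.003,0,0,-1],[0,0,0,0.003,0,0,-1],[0,0,0,0.003,0,0,-1],[0,0,0,0.003,0,0,-1],[0,0,0,0.002,0,0,-1],[0,0,0,0,0,0,-1]]
  ]
}}

```text
t: 8.9
tcp_pos: [0.485, -0.0434, 0.0893]
tool_rot: [0.048, 0.999, 0.0, -0.001]
force: [1.7, -0.1, -1.6]
finger_gap: 0.291
gripper_force: 69.5
```

```bash
python3 d.py 0.4500 -0.0400 0.0894 -0.096
python3 - <<'E'
from m import *
im=manip.snapshot("top")
b=mask(im,(105,100,50),(125,255,255),(305,85,385,210))
for c in (322,328,356,362):
    k=np.where((b[:,c]>0)&(im[:,c,0]>130))[0];print(c,k.max(),onz("top",c,k.max()+.5,.082)[:2])
for r in range(170,182,3):
    k=np.where(b[r])[0];print(r,onz("top",k.min(),r,.082)[:2],onz("top",k.max()+1,r,.082)[:2])
E
```

```text
t 8.9 tcp [ 0.485  -0.0434  0.0893] turn [ 0.01 -0.06  0.01] shift now axes [ 0.0352  0.0001 -0.    ] after turn [ 0.0352  0.0001 -0.0001] F [ 1.7  -0.1  -1.63] gap 0.291
322 183 [ 0.6504701  -0.01912914]
328 183 [ 0.65079028 -0.03255333]
356 187 [ 0.64309097 -0.09531178]
362 171 [ 0.68029977 -0.10825978]
170 [ 0.68137484 -0.00719755] [ 0.68414713 -0.12392506]
173 [ 0.67437529 -0.00511946] [ 0.67714805 -0.12175624]
176 [ 0.66744006 -0.00528674] [ 0.67026655 -0.1240716 ]
179 [ 0.66046243 -0.00321342] [ 0.6632894  -0.12190609]
```

Request:
{"op": "servo_tool", "data": {
  "rows": [
    [[0,0,0,0.003,0,0,-1],[0,0,0,0.003,0,0,-1],[0,0,0,0.003,0,0,-1],[0,0,0,0.003,0,0,-1],[0,0,0,0.003,0,0,-1],[0,0,0,0.003,0,0,-1],[0,0,0,0.001,0,0,-1],[0,0,0,0,0,0,-1]]
  ]
}}

```text
t: 9.62
tcp_pos: [0.4661, -0.0416, 0.0893]
tool_rot: [0.048, 0.999, 0.0, -0.001]
force: [1.4, -0.6, -1.6]
finger_gap: 0.292
gripper_force: 69.4
```

Request:
{"op": "servo_tool", "data": {
  "rows": [
    [[0,0,0,0.001,0,0,-1],[0,0,0,0.001,0,0,-1],[0,0,0,0,0,0,-1]]
  ]
}}

```text
t: 9.87
tcp_pos: [0.4647, -0.0415, 0.0893]
tool_rot: [0.048, 0.999, 0.0, -0.0]
force: [2.0, 0.4, -2.3]
finger_gap: 0.29
gripper_force: 69.4
```

Request:
{"op": "servo_tool", "data": {
  "rows": [
    [[0,0,0,0.001,0,0,-1],[0,0,0,0.001,0,0,-1],[0,0,0,0.001,0,0,-1],[0,0,0,0,0,0,-1]]
  ]
}}

```text
t: 10.2
tcp_pos: [0.4616, -0.0412, 0.0893]
tool_rot: [0.048, 0.999, 0.0, -0.0]
force: [1.8, 0.0, -3.3]
finger_gap: 0.292
gripper_force: 69.4
```

Request:
{"op": "servo_tool", "data": {
  "rows": [
    [[0,0,0,0.001,0,0,-1],[0,0,0,0.001,0,0,-1],[0,0,0,0,0,0,-1]]
  ]
}}

```text
t: 10.45
tcp_pos: [0.4595, -0.041, 0.0893]
tool_rot: [0.048, 0.999, 0.0, -0.0]
force: [2.2, -0.5, -3.1]
finger_gap: 0.289
gripper_force: 69.4
```

Request:
{"op": "servo_tool", "data": {
  "rows": [
    [[0,0,0,0.001,0,0,-1],[0,0,0,0.001,0,0,-1],[0,0,0,0,0,0,-1]]
  ]
}}

```text
t: 10.7
tcp_pos: [0.4576, -0.0408, 0.0893]
tool_rot: [0.048, 0.999, 0.0, -0.0]
force: [2.2, -0.0, -2.5]
finger_gap: 0.294
gripper_force: 69.4
```

Request:
{"op": "servo_tool", "data": {
  "rows": [
    [[0,0,0,0.0007,0,0,-1],[0,0,0,0.0007,0,0,-1],[0,0,0,0,0,0,-1]]
  ]
}}

```text
t: 10.95
tcp_pos: [0.4563, -0.0407, 0.0893]
tool_rot: [0.048, 0.999, 0.0, -0.0]
force: [2.0, 0.4, -2.4]
finger_gap: 0.293
gripper_force: 69.4
```

Request:
{"op": "servo_tool", "data": {
  "rows": [
    [[0,0,0,0.0006,0,0,-1],[0,0,0,0.0006,0,0,-1],[0,0,0,0,0,0,-1]]
  ]
}}

```text
t: 11.2
tcp_pos: [0.4552, -0.0406, 0.0893]
tool_rot: [0.048, 0.999, 0.0, -0.0]
force: [2.1, 0.9, -2.4]
finger_gap: 0.29
gripper_force: 69.4
```

Request:
{"op": "servo_tool", "data": {
  "rows": [
    [[0,0,0,0.0006,0,0,-1],[0,0,0,0.0006,0,0,-1],[0,0,0,0,0,0,-1]]
  ]
}}

```text
t: 11.45
tcp_pos: [0.4542, -0.0406, 0.0893]
tool_rot: [0.048, 0.999, -0.0, 0.0]
force: [3.0, -0.2, -2.7]
finger_gap: 0.295
gripper_force: 69.4
```

Request:
{"op": "servo_tool", "data": {
  "rows": [
    [[0,0,0,0.0005,0,0,-1],[0,0,0,0,0,0,-1],[0,0,0,0,0,0,-1]]
  ]
}}

```text
t: 11.7
tcp_pos: [0.4542, -0.0407, 0.0893]
tool_rot: [0.048, 0.999, -0.0, 0.001]
force: [4.0, 0.1, -4.3]
finger_gap: 0.293
gripper_force: 69.3
```

Request:
{"op": "servo_tool", "data": {
  "rows": [
    [[0,0,0,0.0005,0,0,-1],[0,0,0,0,0,0,-1],[0,0,0,0,0,0,-1]]
  ]
}}

```text
t: 11.95
tcp_pos: [0.4542, -0.0407, 0.0894]
tool_rot: [0.048, 0.999, -0.0, 0.001]
force: [5.2, -0.1, -4.3]
finger_gap: 0.293
gripper_force: 69.2
```

Request:
{"op": "servo_tool", "data": {
  "rows": [
    [[0,0,0,0.0003,0,0,-1],[0,0,0,0,0,0,-1],[0,0,0,0,0,0,-1]]
  ]
}}

```text
t: 12.2
tcp_pos: [0.4542, -0.0408, 0.0894]
tool_rot: [0.048, 0.999, -0.0, 0.001]
force: [5.5, 0.6, -3.9]
finger_gap: 0.294
gripper_force: 69.1
```

Request:
{"op": "servo_tool", "data": {
  "rows": [
    [[0,0,0,0.0004,0,0,-1],[0,0,0,0.0003,0,0,-1],[0,0,0,0,0,0,-1],[0,0,0,0,0,0,-1]]
  ]
}}

```text
t: 12.53
tcp_pos: [0.4542, -0.0409, 0.0894]
tool_rot: [0.048, 0.999, -0.0, 0.002]
force: [7.2, 1.0, -5.8]
finger_gap: 0.295
gripper_force: 69.0
```

Run:
```python
from m import *
im=manip.snapshot("top");s=manip.sense();print(s["t"],s["force"],s["tcp_pos"])
y=mask(im,(20,130,90),(35,255,255),(235,190,380,225))
P=[];Q=[]
b=mask(im,(105,60,30),(125,255,255),(305,85,385,215))
for c in range(316,368,2):
    k=np.where((b[:,c]>0)&(im[:,c,0]>130))[0]
    if len(k) and k.max()>185:P.append(onz("top",c,k.max()+.5,.082))
for c in range(252,300):
    k=np.where(y[:,c])[0]
    if len(k):Q.append(onz("top",c,k.min()-.5,.042))
P=np.array(P);Q=np.array(Q);print(P[:,:2].round(3).tolist());print(np.polyfit(P[:,1],P[:,0],1),np.polyfit(Q[:,1],Q[:,0],1))
```

```text
12.5833 [ 8.18828009  0.99682747 -5.36091517] [ 0.45416961 -0.04087027  0.08943709]
[[0.618, -0.006], [0.616, -0.011], [0.616, -0.015], [0.616, -0.02], [0.614, -0.024], [0.614, -0.029], [0.614, -0.033], [0.61, -0.038], [0.612, -0.042], [0.626, -0.046], [0.626, -0.051], [0.626, -0.055], [0.61, -0.06], [0.61, -0.065], [0.61, -0.069], [0.611, -0.073], [0.611, -0.078], [0.608, -0.082], [0.609, -0.087], [0.609, -0.091], [0.609, -0.096], [0.607, -0.1], [0.607, -0.105], [0.607, -0.109], [0.607, -0.114]]
[0.10847309 0.61937772] [0.10208996 0.60456951]
```

Request:
{"op": "servo_tool", "data": {
  "rows": [
    [[0,0,0,0,0,0,-1],[0,0,0,0,0,0,-1],[0,0,0,0,0,0,-1],[0,0,0,0,0,0,-1],[0,0,0,0,0,0,-1],[0,0,0,0,0,0,-1]]
  ]
}}

```text
t: 13.08
tcp_pos: [0.4541, -0.0408, 0.0894]
tool_rot: [0.048, 0.999, -0.0, 0.002]
force: [7.7, 0.5, -4.6]
finger_gap: 0.296
gripper_force: 69.0
```

Request:
{"op": "servo_tool", "data": {
  "rows": [
    [[0,0,0,-0.0012,0,0,-1],[0,0,0,-0.0012,0,0,-1],[0,0,0,-0.002,0,0,-1],[0,0,0,-0.003,0,0,-1],[0,0,0,-0.003,0,0,-1],[0,0,0,0,0,0,-1],[0,0,0,0,0,0,-1]]
  ]
}}

```text
t: 13.67
tcp_pos: [0.4621, -0.0412, 0.0892]
tool_rot: [0.048, 0.999, 0.0, -0.0]
force: [-0.1, -0.1, -2.1]
finger_gap: 0.291
gripper_force: 69.5
```

Request:
{"op": "servo_tool", "data": {
  "rows": [
    [[0,0,0,0,0,-0.005,-1],[0,0,0,0,0,-0.01,-1],[0,0,0,0,0,-0.01,-1],[0,0,0,0,0,-0.006,-1],[0,0,0,0,0,0,-1],[0,0,0,0,0,0,-1]]
  ]
}}

```text
t: 14.17
tcp_pos: [0.4625, -0.0414, 0.1207]
tool_rot: [0.048, 0.999, -0.0, 0.0]
force: [-0.2, -0.2, -2.4]
finger_gap: 0.292
gripper_force: 69.5
```

Request:
{"op": "servo_tool", "data": {
  "rows": [
    [[0,0,0,0.01,0,0,-1],[0,0,0,0.02,0,0,-1],[0,0,0,0.02,0,0,-1],[0,0,0,0.014,0,0,-1],[0,0,0,0,0,0,-1],[0,0,0,0,-0.02,0,-1],[0,0,0,0,-0.03,0,-1],[0,0,0,0,-0.03,0,-1]]
  ]
}}

```text
t: 14.83
tcp_pos: [0.3916, -0.1155, 0.1202]
tool_rot: [0.047, 0.999, -0.0, 0.0]
force: [-0.2, -0.4, -2.1]
finger_gap: 0.296
gripper_force: 69.5
```

Request:
{"op": "servo_tool", "data": {
  "rows": [
    [[0,0,0,0,-0.03,0,-1],[0,0,0,0,-0.03,0,-1],[0,0,-3,0,-0.03,0,-1],[0,0,-3,0,-0.03,0,-1],[0,0,-3,0,-0.03,0,-1],[0,0,0,0,-0.02,0,-1],[0,0,0,0,0,0,-1],[0,0,0,0,0,0,-1]]
  ]
}}

```text
t: 15.5
tcp_pos: [0.383, -0.2859, 0.12]
tool_rot: [-0.03, 1.0, -0.0, 0.0]
force: [0.1, 0.7, -2.3]
finger_gap: 0.294
gripper_force: 69.5
```

```bash
python3 d.py 0.4636 -0.3196 0.050 0.061
python3 - <<'E'
from m import *
im=manip.snapshot("top");b=mask(im,(105,60,30),(125,255,255),(305,85,385,215));P=[]
for c in list(range(318,334,2))+list(range(346,366,2)):
    k=np.where((b[:,c]>0)&(im[:,c,0]>130))[0]
    if len(k) and k.max()>185:P.append(onz("top",c,k.max()+.5,.082))
P=np.array(P);print(np.polyfit(P[:,1],P[:,0],1),P[:,:2].round(3).tolist())
E
```

```text
t 15.5 tcp [ 0.383  -0.2859  0.12  ] turn [-0.03  0.03 -0.1 ] shift now axes [-0.0784 -0.0384  0.07  ] after turn [-0.0784 -0.0385  0.07  ] F [ 0.06  0.66 -2.3 ] gap 0.294
[0.08777918 0.61603265] [[0.616, -0.011], [0.616, -0.015], [0.614, -0.02], [0.614, -0.024], [0.614, -0.029], [0.614, -0.033], [0.61, -0.038], [0.612, -0.042], [0.611, -0.073], [0.606, -0.078], [0.608, -0.082], [0.609, -0.087], [0.609, -0.091], [0.609, -0.096], [0.607, -0.1], [0.607, -0.105], [0.607, -0.109], [0.607, -0.114]]
```

Request:
{"op": "servo_tool", "data": {
  "rows": [
    [[0,0,0,-0.02,-0.01,0,-1],[0,0,0,-0.025,-0.012,0.015,-1],[0,0,0,-0.022,-0.012,0.02,-1],[0,0,0,-0.0114,-0.0045,0.02,-1],[0,0,0,0,0,0.015,-1],[0,0,0,0,0,0,-1],[0,0,0,0,0,0,-1]]
  ]
}}

```text
t: 16.13
tcp_pos: [0.4623, -0.3155, 0.0492]
tool_rot: [-0.032, 0.999, 0.002, -0.002]
force: [0.6, -0.5, -3.7]
finger_gap: 0.292
gripper_force: 69.6
```

```bash
python3 d.py 0.4636 -0.3196 0.0332 0.061
```

```text
t 16.13 tcp [ 0.4623 -0.3155  0.0492] turn [ 0.22 -0.19  0.12] shift now axes [-0.0011 -0.0043  0.016 ] after turn [-0.001  -0.0042  0.016 ] F [ 0.6  -0.51 -3.68] gap 0.292
```

Request:
{"op": "servo_tool", "data": {
  "rows": [
    [[0,0,0,0,0,0.003,-1],[0,0,0,0,0,0.004,-1],[0,0,0,0,0,0.004,-1],[0,0,0,0,0,0.002,-1],[0,0,0,0,0,0,-1],[0,0,0,0,0,0,-1]]
  ]
}}

```text
t: 16.63
tcp_pos: [0.4633, -0.3181, 0.0374]
tool_rot: [-0.031, 1.0, -0.0, 0.0]
force: [-0.2, 0.4, -2.5]
finger_gap: 0.289
gripper_force: 69.6
```

Request:
{"op": "servo_tool", "data": {
  "rows": [
    [[0,0,0,0,0,0.001,-1],[0,0,0,0,0,0.0007,-1],[0,0,0,0,0,0,-1],[0,0,0,0,0,0,-1]]
  ]
}}

```text
t: 16.97
tcp_pos: [0.4634, -0.318, 0.0356]
tool_rot: [-0.031, 1.0, 0.0, -0.0]
force: [-1.0, -0.4, -1.7]
finger_gap: 0.291
gripper_force: 69.6
```

Request:
{"op": "servo_tool", "data": {
  "rows": [
    [[0,0,0,0,0,0.001,-1],[0,0,0,0,0,0.0008,-1],[0,0,0,0,0,0,-1],[0,0,0,0,0,0,-1]]
  ]
}}

```text
t: 17.3
tcp_pos: [0.4633, -0.3179, 0.0337]
tool_rot: [-0.031, 1.0, 0.0, -0.0]
force: [-0.8, 0.5, -1.6]
finger_gap: 0.297
gripper_force: 69.6
```

Request:
{"op": "servo_tool", "data": {
  "rows": [
    [[0,0,0,0,0,0.0005,-1],[0,0,0,0,0,0.0005,-1],[0,0,0,0,0,0,-1],[0,0,0,0,0,0,-1]]
  ]
}}

```text
t: 17.63
tcp_pos: [0.4634, -0.3181, 0.0333]
tool_rot: [-0.031, 1.0, -0.0, 0.0]
force: [-0.8, 0.1, 4.2]
finger_gap: 0.295
gripper_force: 70.4
```

Request:
{"op": "servo_tool", "data": {
  "rows": [
    [[0,0,0,0,0,0,-0.2],[0,0,0,0,0,0,0],[0,0,0,0,0,0,0.4],[0,0,0,0,0,0,0.8],[0,0,0,0,0,0,0.8],[0,0,0,0,0,0,0.8],[0,0,0,0,0,0,0.8]]
  ]
}}

```text
t: 18.22
tcp_pos: [0.4634, -0.318, 0.0327]
tool_rot: [-0.031, 1.0, 0.0, -0.0]
force: [-0.0, -0.1, -1.0]
finger_gap: 0.9
gripper_force: 0.0
```

Request:
{"op": "servo_tool", "data": {
  "rows": [
    [[0,0,0,0,0,-0.005,0.8],[0,0,0,0,0,-0.015,0.8],[0,0,0,0,0,-0.03,0.8],[0,0,0,0,0,-0.04,0.8],[0,0,0,0.02,0,-0.035,0.8],[0,0,0,0.03,0,-0.02,0.8],[0,0,0,0,0,0,0.8],[0,0,0,0,0,0,0.8]]
  ]
}}

```text
t: 18.88
tcp_pos: [0.4131, -0.3215, 0.1795]
tool_rot: [-0.03, 1.0, -0.001, 0.001]
force: [-0.3, -0.3, 0.1]
finger_gap: 0.9
gripper_force: 0.0
```

```bash
python3 d.py 0.4636 -0.3196 0.18 0.061
python3 - <<'E'
from h import *
cv2.imwrite("pics/f1.png",cv2.resize(np.hstack([manip.snapshot("top")[80:380,200:500],manip.snapshot("side")[150:450,250:550]]),None,fx=1.3,fy=1.3))
E
```

```text
t 18.88 tcp [ 0.4131 -0.3215  0.1795] turn [-0.13  0.11 -0.07] shift now axes [-0.0506 -0.0011 -0.0004] after turn [-0.0506 -0.0012 -0.0005] F [-0.27 -0.33  0.09] gap 0.9
```

View pics/f1.png

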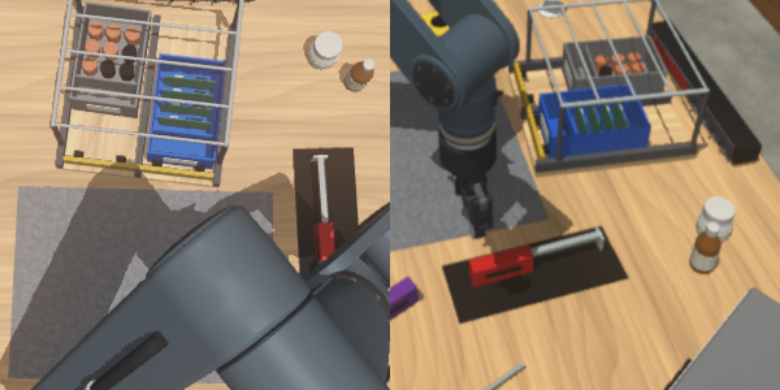

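The tote is up against the strip (top crop 185,165). The hook stands level on its handle on the mat, blade at (600,238) in the side crop, and the gripper is clear of it.

```bash
python3 -c "
from station import manip
print(manip.sign_off())"
```

```text
the job is handed in; nothing more can be done
None
```

I handed the job in at about 19 s: the tote is up square against the stop's bumpers, held there at an estimated 5–6 N (7–8 N measured at the wrist, less about 2 N of sliding friction). The hook is back on its handle on the mat; the system gave no verdict at hand-in.

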